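# Check a bearing bore with a go / no-go plug gauge

### The arm

A 6-joint arm with a two-finger parallel gripper is mounted at the origin on a cart in front of the work surface, level with it; the furniture and walls round the work are solid. World frame = base frame: x ahead of the robot, y to its left, z up, the work surface at z = 0. Lengths are in mm, angles in rad, forces in N, time in s.
With the tool pointing down it reaches from about 350 to 775 mm from the base axis. Payload 7.3 kg.
Tool frame: the origin (TCP) lies on the mounting face of the last link; the fingertips stand 178 mm ahead of it and the grasp point (between the pads) lies 159 mm ahead of it; z points along the fingers, y is the line along which they close (so a half turn about z gives the same grasp; the last joint's range is limited). The gripper opens to 92 mm and grips with 3 to 60 N. Pads are 19 mm wide; open, the fingers measure 130 mm over their backs; the gripper's body (75 mm by 190 mm) begins 47 mm behind the grasp point.
Start: joints at [1.098, 0.342, 1.524, -0, 1.275, -0.146], TCP at [168.511, 497.224, 404.741] pointing down, gripper open.
Joint ranges: [-2.53, 2.53], [-0.77, 2.02], [0.04, 2.7], [-1, 4.14], [0.28, 2.66], [-3.11, 3.11]. Speed limits (rad/s): [2.57, 2.57, 3.14, 3.14, 3.14, 3.14].

### API

Orientations are given as [roll, pitch, yaw] about the fixed x, y, z axes, in that order (R = Rz(yaw) Ry(pitch) Rx(roll)).
In Python, from plant import bot, imaging gives the robot as it stands (bot), with the cameras (imaging).
- The arm moves only by the tool shift_gripper, called after "Emit:" as name(argument=value, ...) on one line, values as JSON. Schema: {"type":"object","properties":{"increments":{"type":"object","properties":{"moves":{"type":"array","items":{"type":"array","items":{"type":"number"},"minItems":5,"maxItems":5},"minItems":1,"maxItems":5}},"additionalProperties":false,"required":["moves"]},"only":{"type":"string"},"quiet":{"type":"boolean"},"lines":{"type":"string"}},"required":["increments"],"additionalProperties":false}. increments is an object whose key "moves" holds a list of rows, 1 to 5 of them, each of 5 numbers: the finger opening in mm, then dx, dy, dz in mm, then a turn about the tool's z in rad; each row is the pose to reach, as a shift and turn from the pose commanded when the call began, along the tool's axes at that moment; what a row does not reach only later rows make up. A row lasts 1/8 s, in which the tool goes at most 62.5 mm and 0.188 rad, less where a joint would pass 70% of its speed; a pose out of reach is approached as far as the arm can. The fingers move at their own pace and stop on an object; the grip force is fixed at half the most. Time passes only in rows, so rows that do not move let the fingers close. The tool returns the time, the measured TCP pose, the force, the opening and the grip force at its end. only (a regular expression) keeps the lines of the reply that match it, lines (a string "A,B") keeps lines A to B, and quiet returns only ok. Input that does not fit is refused with a message, and nothing moves.
- bot.get_obs(): the state, without advancing time (a new reading comes with each control period).
- imaging.capture(name): name is "side" or "top"; returns a dict with "color" (420x560x3 uint8, red, green, blue), "K" (3x3 intrinsics, pixels), "R" (3x3) and "t" (3): a world point X has camera coordinates R X + t. Camera axes: x right, y down, z forward; pixel columns grow to the right and rows downward; lengths in mm; the calibration is good to about 2 mm. A picture is of the moment at which its call begins. There is no depth.
- bot.close_job(): hands the job in; it is judged then, once.
The state is a dict: "time": time; "joint_positions": joint angles; "dq": joint speeds; "tau": joint torques, N m; "tool_pos": TCP position; "tcp_rot": TCP orientation; "contact_force": force on the tool from outside, world axes, zero at the start; "moment": the same for the moment, N m; "grip_width": finger opening in mm; "finger_force": force on a finger pad.
Only numpy, scipy, OpenCV 4.12 (cv2) and the standard library are available. Lean on these libraries where they do the work, as an engineer would, in place of code of your own. Each camera call takes 0.05 s, during which the arm holds its last target. There are 200 camera calls.

### The job

Check the bore of the blue bearing block with the plug gauge from the black rack: first slide the thin go end (green collar) fully home into the bore until its collar meets the block, and draw it out again; then hold the thick no-go end (red collar) centred and square against either mouth of the bore and press lightly for about a second to confirm that it is refused. Finally lay the gauge back in both notches of its rack and let go; never force it or drop it on the bench, and leave the timer and the note block where they are.

Things in the scene. Friction and masses are not known exactly. Their poses are not given: they have to be found in the camera images.
- plug_gauge: Double-ended gauge, 0.2 kg, lying level in the rack. Origin: on its axis, mid-handle (balance point). Long axis y, go end at +y; z up. Grey handle 22 x 22 mm, flat sides, y -45 to 45 mm. Go end: green collar 30 mm dia, y 45 to 50; steel cylinder 20 mm dia, nose tapered 2.5 mm, y 50 to 90. No-go end: red collar 30 mm dia, y -45 to -50; steel cylinder 27 mm dia, y -50 to -72.
- go_shoulder (a point): Centre of the outer face of the green collar (gauge y = +50 mm), the face that meets the block when the go end is fully home.
- go_tip (a point): Centre of the end face of the go end (gauge y = +90 mm).
- nogo_tip (a point): Centre of the end face of the no-go end (gauge y = -72 mm).
- bearing_block: Blue block, fixed. Origin: centre of underside; y along the bore. Foot 100 (x) x 56 (y) x 12 mm; upright 66 (x) x 30 (y) mm, with a grease nipple on top, up to z 111 mm. Level bore 22 mm dia, right through along y, open at both sides, axis 75 mm above the bench. Brass flange 40 mm dia round each mouth, faces at y = -18 and +18 mm, lead-in 24 mm dia, 3 mm deep.
- bore (a point): Middle of the bore, on its axis, 18 mm inside either flange face. Axes as the block's: y along the bore, z up.
- gauge_rack: Black rack, fixed. Origin: centre of underside; y along the gauge lying in it. Base 60 (x) x 100 (y) x 8 mm; two supports 10 mm thick at y = -32 and +32 mm, each with a notch flaring from 24 to 36 mm wide, floor 44 mm, cheek tops 62 mm above the bench. The handle lies in both notches (8 mm play along y); 54 mm of it between the supports is free for fingers.
- rack_rest (a point): Where the gauge's origin lies when it rests in the rack: over the middle of the rack, 55 mm above the bench. Axes as the rack's.
- timer: White bench timer, loose, 66 x 62 x 21 mm; to be left alone. Origin: centre of its underside.
- note_block: Yellow note block, loose, 71 x 71 x 10 mm; to be left alone. Origin: centre of its underside.

How it is judged:
By the outcome, as a careful person would: the job done as asked, in the order asked, and still so for the second after the job is handed in, with the robot touching nothing.
It also fails if it takes over 64 s, if anything falls off the work surface, if the arm or the gripper's body presses on something with over 40 N, if the wrist force passes 120 N, or if a joint passes its speed limit or range.

## Working session

There is one attempt and no reset: what is moved stays moved. The work goes in short steps, Python scripts to look and compute and a tool call to move; the robot and the scene stay as the last step left them, time stands still between calls to the robot, and variables do not carry over. Pictures are saved under pics/ and viewed, at most 12 in all, crops included, and the job is handed in when it is done.

```bash
ls; mkdir -p pics
```

Run:
```python
from plant import bot, imaging
import cv2
for n in("side","top"):
    c=imaging.capture(n); cv2.imwrite(f"pics/{n}0.png",c["color"][:,:,::-1]); print(n,c["K"].tolist(),c["R"].tolist(),c["t"].tolist())
print(bot.get_obs())
```

```text
pics
plant.py
side [[396.63294468940376, 0.0, 283.82635757485394], [0.0, 396.63294468940376, 214.71094672607595], [0.0, 0.0, 1.0]] [[0.8911948094586025, -0.4536164879233062, -0.00197318984640045], [-0.3724476265039277, -0.7292299487306442, -0.574026521500438], [0.2589489855273344, 0.5123043663277005, -0.8188343294805959]] [-429.60220741098544, 304.19952314393396, 770.173754742452]
top [[436.163755605985, 0.0, 277.4571117610408], [0.0, 436.163755605985, 205.82478142170183], [0.0, 0.0, 1.0]] [[0.009643025078708421, -0.9999524108701922, 0.0014792099991943882], [-0.9975540354929046, -0.009722292332443748, -0.06922010765394294], [0.06923119484128773, -0.0008081006699799424, -0.9976003150732033]] [62.4159727118133, 529.4530938337552, 911.6957373662993]
{'time': 0.1, 'joint_positions': array([ 1.09802230e+00,  3.42667102e-01,  1.52491436e+00,  6.85122993e-07,
        1.27541195e+00, -1.45963608e-01]), 'dq': array([ 4.46270684e-05, -5.10654341e-04, -3.70446671e-03,  9.02358269e-04,
       -7.33273101e-04, -6.45340540e-04]), 'tau': array([ 2.42058122e-03, -4.32007957e+01, -2.44695747e+01,  7.19857193e-02,
        5.24943019e-02, -3.38299492e-05]), 'tool_pos': array([168.44437502, 497.120225  , 404.10948437]), 'tcp_rot': array([-3.14020688e+00, -2.04383718e-04,  2.81478190e+00]), 'contact_force': array([-0.16373775,  0.18469997,  0.37040853]), 'moment': array([0.04811847, 0.0208893 , 0.01829773]), 'finger_force': 0.0, 'grip_width': 91.65129396076519}
```

View pics/top0.png

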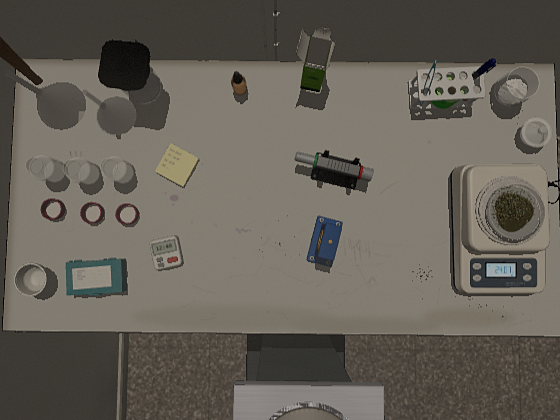

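View pics/side0.png

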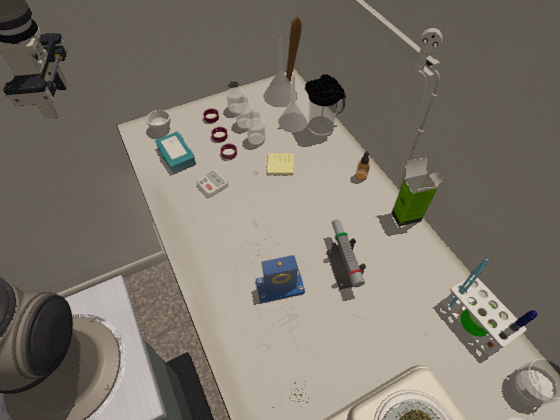

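Run:
```python
from plant import bot, imaging
import cv2,numpy as np
a=cv2.imread("pics/top0.png");b=cv2.imread("pics/side0.png")
A=cv2.resize(a[140:280,280:390],None,fx=5,fy=5,interpolation=cv2.INTER_CUBIC)[:600]
A=cv2.resize(a[140:275,285:385],None,fx=4.4,fy=4.4,interpolation=cv2.INTER_CUBIC)
B=cv2.resize(b[210:310,245:375],None,fx=6,fy=6,interpolation=cv2.INTER_CUBIC)
cv2.imwrite("pics/topc.png",A);cv2.imwrite("pics/sidec.png",B)
```

```text
(no output)
```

View pics/topc.png

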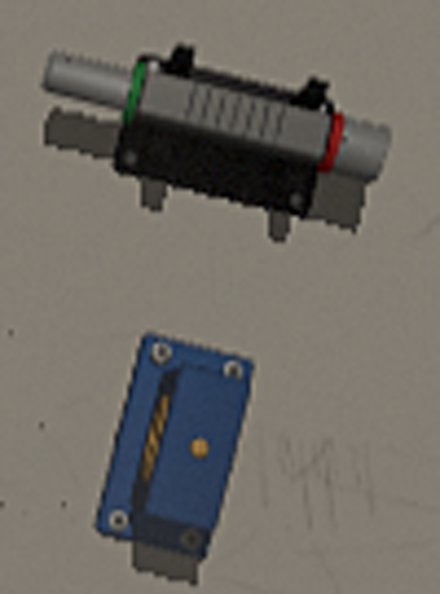

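View pics/sidec.png

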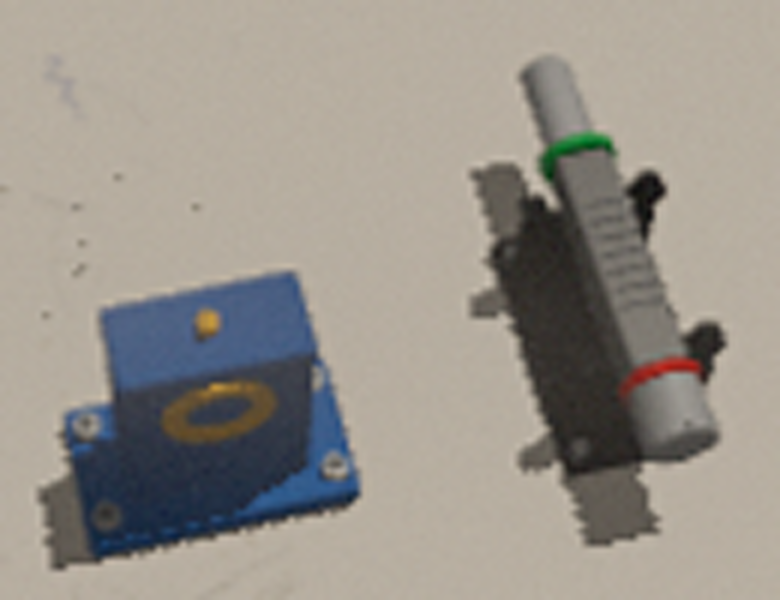

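The top view shows the gauge from (297,157), the go end, to (372,174), the no-go end. The block is at about (325,240). In the side view, the bore ring of the −y mouth is at about (281,278). Next I'll measure these with masks.

Create h.py:
```python
from plant import bot, imaging
import cv2,numpy as np
def hsv(c): return cv2.cvtColor(c["color"],cv2.COLOR_RGB2HSV)
def blobs(c,lo,hi,roi,amin=3):
    m=cv2.inRange(hsv(c),lo,hi); k=np.zeros_like(m); x0,y0,x1,y1=roi; k[y0:y1,x0:x1]=m[y0:y1,x0:x1]
    n,l,s,p=cv2.connectedComponentsWithStats(k)
    return [(int(s[i,4]),p[i].round(2).tolist(),cv2.minAreaRect(np.argwhere(l==i)[:,::-1].astype(np.float32))) for i in range(1,n) if s[i,4]>=amin]
def ray(c,p):
    d=c["R"].T@np.linalg.inv(c["K"])@[p[0],p[1],1.]; return -c["R"].T@c["t"],d
def plane(c,p,z):
    o,d=ray(c,p); return (o+d*(z-o[2])/d[2]).round(1)
def tri(c1,p1,c2,p2):
    o1,d1=ray(c1,p1);o2,d2=ray(c2,p2);s=np.linalg.lstsq(np.c_[d1,-d2],o2-o1,rcond=None)[0]
    a,b=o1+d1*s[0],o2+d2*s[1]; return ((a+b)/2).round(1),np.linalg.norm(a-b).round(1)
def proj(c,X):
    q=c["K"]@(c["R"]@np.array(X,float)+c["t"]); return (q[:2]/q[2]).round(1)
```

Run:
```python
from h import *
t=imaging.capture("top");s=imaging.capture("side")
G=((50,120,40),(75,255,255));R=((0,150,80),(6,255,255));B=((12,120,60),(28,255,255));U=((100,100,30),(125,255,255))
for n,c,r in(("top",t,(280,140,390,280)),("side",s,(245,205,375,315))):
    print(n,"cam",(-c["R"].T@c["t"]).round())
    for k,(lo,hi) in dict(G=G,R=R,Br=B,Bl=U).items():
        for b in blobs(c,lo,hi,r,4):print(k,b[0],b[1],[np.round(x,1) for x in b[2]], plane(c,b[2][0],dict(G=58,R=58,Br=75,Bl=12)[k]))
# screws in topc
for q in((160,352),(232,371),(118,520),(190,540)):
    p=(q[0]/4.4+285-.4,q[1]/4.4+140-.4);print("screw",plane(t,p,13))
print("nipple",plane(t,(200/4.4+284.6,447/4.4+139.6),111))
for q in((183,367),(244,378),(208,532),(132,513)):print("uprtop",plane(t,(q[0]/4.4+284.6,q[1]/4.4+139.6),105))
```

```text
top cam [464.  68. 946.]
G 32 [315.22, 160.12] [array([315.2, 160.4]), array([ 2.4, 13.3]), np.float64(12.5)] [620.4  -9.2  58. ]
R 24 [360.79, 170.96] [array([360.9, 171.1]), array([ 2.2, 10.4]), np.float64(11.3)] [ 599.2 -103.    58. ]
Br 38 [319.76, 238.97] [array([319.6, 238.9]), array([ 2.2, 18.4]), np.float64(14.0)] [459.7 -17.1  75. ]
Br 13 [329.85, 241.46] [array([329.5, 241.5]), array([3., 3.]), np.float64(90.0)] [454.7 -36.7  75. ]
Bl 867 [325.29, 238.71] [array([324.4, 240.7]), array([26. , 45.4]), np.float64(14.0)] [455.5 -33.5  12. ]
Bl 6 [313.5, 260.67] [array([313.8, 260.8]), array([2.1, 2.8]), np.float64(45.0)] [412.8 -10.8  12. ]
side cam [ 297. -368.  804.]
G 29 [340.38, 234.28] [array([340.3, 234.6]), array([ 4. , 11.6]), np.float64(63.4)] [619.9  -5.7  58. ]
R 26 [355.0, 271.27] [array([354.8, 271.3]), array([ 2.4, 12.6]), np.float64(76.0)] [599.4 -96.7  58. ]
Br 10 [279.2, 263.5] [array([279. , 263.5]), array([3., 2.]), np.float64(90.0)] [462.6 -16.5  75. ]
Br 68 [280.82, 278.07] [array([281., 278.]), array([ 8., 16.]), np.float64(90.0)] [451.5 -47.8  75. ]
Bl 380 [279.81, 265.28] [array([279.3, 265.1]), array([12.9, 33.1]), np.float64(78.7)] [475.8   9.8  12. ]
Bl 507 [279.4, 290.67] [array([280., 286.]), array([23.5, 45.3]), np.float64(78.1)] [454.4 -36.1  12. ]
screw [500.5 -25.8  13. ]
screw [491.7 -60.9  13. ]
screw [419.1  -5.8  13. ]
screw [409.8 -40.6  13. ]
nipple [455.7 -33.4 111. ]
uprtop [490.5 -26.7 105. ]
uprtop [486.  -53.4 105. ]
uprtop [418.8 -37.7 105. ]
uprtop [426.7  -4.5 105. ]
```

Add to h.py:
```python
from scipy.spatial.transform import Rotation as Ro
def need(x,y,z,yaw):
    o=bot.get_obs();R=Ro.from_euler("xyz",o["tcp_rot"]).as_matrix()
    print("t",round(o["time"],2),"pos",o["tool_pos"].round(1),"rot",o["tcp_rot"].round(4),"F",o["contact_force"].round(1),"w",round(o["grip_width"],1))
    print("need",(R.T@(np.array([x,y,z])-o["tool_pos"])).round(1),"turn",round(float((o["tcp_rot"][2]-yaw+np.pi)%(2*np.pi)-np.pi),4))
```

```bash
python3 -c "
from h import *
need(609.7,-55,330,1.349)"
```

Emit:
shift_gripper(increments={"moves": [[92, -50, -32, 0, 0.18], [92, -100, -64, 0, 0.36], [92, -150, -96, 0, 0.54], [92, -200, -128, 0, 0.72], [92, -250, -160, 0, 0.9]]})

```text
time: 0.82
tool_pos: [354.7, 263.8, 404.8]
tcp_rot: [3.141, -0.0, 1.909]
contact_force: [0.4, 0.8, 0.5]
grip_width: 91.7
finger_force: 0.0
```

```bash
python3 -c "
from h import *
need(609.7,-55,330,1.349)"
```

```text
t 0.82 pos [354.7 263.8 404.8] rot [ 3.1411e+00 -2.0000e-04  1.9091e+00] F [0.4 0.8 0.5] w 91.7
need [-385.4  134.7   74.8] turn 0.5601
```

Emit:
shift_gripper(increments={"moves": [[92, -56, 19, 0, 0.14], [92, -112, 38, 0, 0.28], [92, -168, 58, 0, 0.42], [92, -224, 78, 0, 0.5], [92, -280, 98, 20, 0.56]]})

```text
time: 1.45
tool_pos: [541.8, 33.3, 385.8]
tcp_rot: [3.138, -0.001, 1.352]
contact_force: [1.0, 1.5, 0.3]
grip_width: 91.9
finger_force: 0.0
```

```bash
python3 -c "
from h import *
need(609.7,-55,330,1.349)"
```

```text
t 1.45 pos [541.8  33.3 385.8] rot [ 3.1380e+00 -8.0000e-04  1.3522e+00] F [1.  1.5 0.3] w 91.9
need [-71.5  85.2  56.1] turn 0.0032
```

Emit:
shift_gripper(increments={"moves": [[92, -36, 43, 20, 0], [92, -71, 85, 40, 0], [92, -71, 85, 60, 0], [92, -71, 85, 100, 0], [92, -71, 85, 120, 0]]})

```text
time: 2.08
tool_pos: [607.7, -52.6, 262.2]
tcp_rot: [-3.138, -0.0, 1.354]
contact_force: [0.7, -0.7, 0.7]
grip_width: 91.7
finger_force: 0.0
```

Run:
```python
from h import *
need(609.7,-55,214,1.349)
t=imaging.capture("top");s=imaging.capture("side")
a=cv2.resize(t["color"][120:215,270:400],None,fx=4,fy=4);b=cv2.resize(s["color"][130:310,270:400],None,fx=3,fy=3)
im=np.zeros((540,920,3),np.uint8);im[:380,:520]=a;im[:540,525:915]=b
cv2.imwrite("pics/pre.png",cv2.resize(im,(800,470))[:,:,::-1])
```

```text
t 2.08 pos [607.7 -52.6 262.2] rot [-3.1378e+00 -1.0000e-04  1.3543e+00] F [ 0.7 -0.7  0.7] w 91.7
need [-1.9  2.6 48.2] turn 0.0053
```

View pics/pre.png

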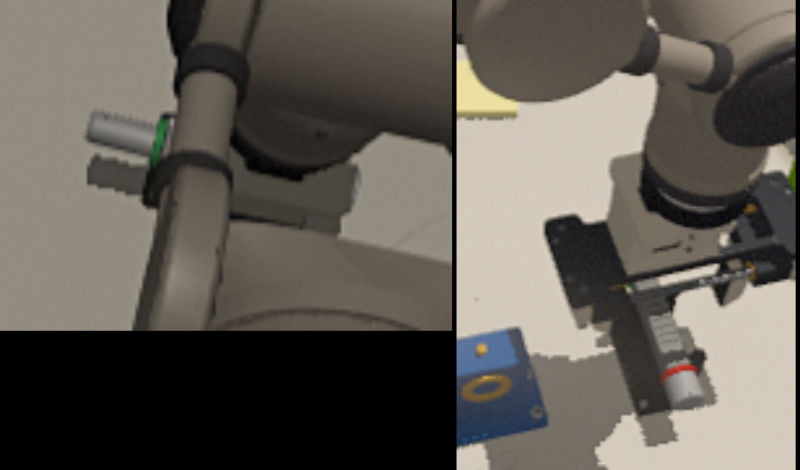

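The gauge lies between the open fingers, with the fingers across the handle and the collars clear on both sides. Next I descend and grip.

Emit:
shift_gripper(increments={"moves": [[92, -1, 2, 16, 0.005], [92, -2, 2.5, 32, 0.005], [92, -2, 2.5, 48, 0.005], [92, -2, 2.5, 48, 0.005], [92, -2, 2.5, 48, 0.005]]})

```text
time: 2.8
tool_pos: [610.5, -55.0, 217.0]
tcp_rot: [3.141, -0.0, 1.35]
contact_force: [-0.5, -1.0, 0.6]
grip_width: 91.6
finger_force: 0.0
```

Emit:
shift_gripper(increments={"moves": [[0, 0, 0, 0, 0], [0, 0, 0, 0, 0], [0, 0, 0, 0, 0], [0, 0, 0, 0, 0], [0, 0, 0, 0, 0]]})

```text
time: 3.42
tool_pos: [610.3, -55.0, 216.8]
tcp_rot: [3.141, -0.0, 1.35]
contact_force: [-0.4, -0.5, 0.2]
grip_width: 46.5
finger_force: 0.0
```

```bash
python3 -c "
from h import *
need(609.7,-55,214,1.349)"
```

```text
t 3.42 pos [610.3 -55.  216.8] rot [ 3.1415e+00 -1.0000e-04  1.3498e+00] F [-0.4 -0.5  0.2] w 46.5
need [-0.1 -0.6  2.8] turn 0.0008
```

Emit:
shift_gripper(increments={"moves": [[0, 0, -0.5, 2.8, 0], [0, 0, -0.5, 2.8, 0], [0, 0, -0.5, 2.8, 0], [0, 0, -0.5, 2.8, 0], [0, 0, -0.5, 2.8, 0]]})

```text
time: 4.05
tool_pos: [609.1, -54.7, 213.7]
tcp_rot: [-3.139, -0.0, 1.35]
contact_force: [-4.6, 1.3, 2.1]
grip_width: 22.0
finger_force: 29.9
```

```bash
python3 -c "
from h import *
need(609.7,-55,214,1.349)"
```

```text
t 4.05 pos [609.1 -54.7 213.7] rot [-3.1389e+00 -1.0000e-04  1.3498e+00] F [-4.6  1.3  2.1] w 22.0
need [-0.2  0.6 -0.3] turn 0.0008
```

Emit:
shift_gripper(increments={"moves": [[0, 0, 0, -15, 0], [0, 0, 0, -35, 0], [0, 0, 0, -60, 0], [0, 0, 0, -85, 0], [0, 0, 0, -85, 0]]})

```text
time: 4.68
tool_pos: [610.7, -55.0, 302.0]
tcp_rot: [3.135, -0.0, 1.35]
contact_force: [0.4, -0.2, -1.4]
grip_width: 21.8
finger_force: 29.9
```

```bash
python3 -c "
from h import *
need(423.8,-162.4,300,1.331)"
```

```text
t 4.67 pos [610.7 -55.  302. ] rot [ 3.1347e+00 -1.0000e-04  1.3499e+00] F [ 0.4 -0.2 -1.4] w 21.8
need [-145.7 -158.8    0.9] turn 0.0189
```

Emit:
shift_gripper(increments={"moves": [[0, -36, -39, 0, 0.005], [0, -73, -79, 0, 0.01], [0, -109, -119, 0, 0.019], [0, -146, -159, 0, 0.019], [0, -146, -159, 0, 0.019]]})

```text
time: 5.3
tool_pos: [420.1, -163.5, 298.4]
tcp_rot: [-3.14, -0.0, 1.327]
contact_force: [1.1, 0.7, -1.4]
grip_width: 22.0
finger_force: 29.9
```

Emit:
shift_gripper(increments={"moves": [[0, 0, 0, 25, 0], [0, 0, 0, 50, 0], [0, 0, 0, 66, 0], [0, 0, 0, 66, 0], [0, 0, 0, 66, 0]]})

```text
time: 5.92
tool_pos: [423.3, -162.4, 233.3]
tcp_rot: [3.141, 0.0, 1.331]
contact_force: [0.3, -0.9, -1.9]
grip_width: 22.1
finger_force: 29.9
```

```bash
python3 - <<'E'
from h import *
need(423.8,-162.4,233.7,1.331)
t=imaging.capture("top");s=imaging.capture("side")
cv2.imwrite("pics/in_t.png",t["color"][:,:,::-1]);cv2.imwrite("pics/in_s.png",s["color"][:,:,::-1])
a=cv2.resize(t["color"][190:290,290:430],None,fx=4,fy=4);b=cv2.resize(s["color"][230:360,220:370],None,fx=3,fy=3)
im=np.zeros((400,1015,3),np.uint8);im[:400,:560]=a;im[:390,565:1015]=b
cv2.imwrite("pics/pre2.png",cv2.resize(im,(800,315))[:,:,::-1])
E
```

```text
t 5.92 pos [ 423.3 -162.4  233.3] rot [3.1407e+00 1.0000e-04 1.3312e+00] F [ 0.3 -0.9 -1.9] w 22.1
need [ 0.1  0.5 -0.4] turn 0.0002
```

View pics/pre2.png

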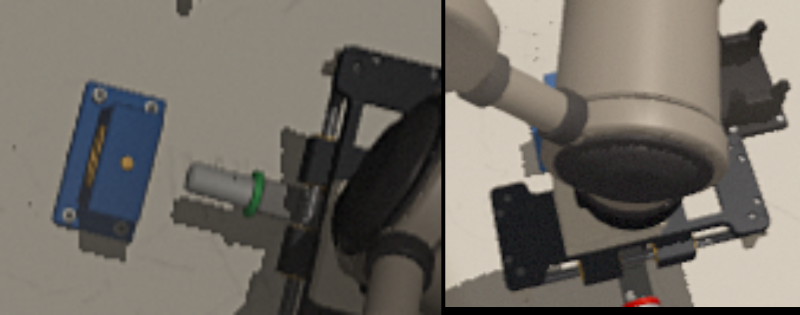

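The top view shows the go cylinder, with its green collar, pointing at the upright and roughly in line with the brass nipple. The side view of the bore is blocked by the arm.

Run:
```python
from h import *
t=imaging.capture("top")
for b in blobs(t,(50,120,40),(75,255,255),(280,180,420,290)):print("G",b[0],b[1],[np.round(x,2) for x in b[2]],plane(t,b[2][0],78))
# steel: bright grey, low sat
for v in(105,125,140):
  for b in blobs(t,(0,0,v),(180,22,255),(330,225,358,250),20):
    r=b[2];print(v,b[0],b[1],[np.round(x,2) for x in r],plane(t,b[1],80))
u=np.array([.238,.971]);p=np.array([423.3,-162.4])
print("pred green",p+u*47.5,"tip",p+u*90, proj(t,[*(p+u*47.5),78]),proj(t,[*(p+u*90),75]))
for b in blobs(t,(12,120,60),(28,255,255),(300,215,345,270)):print("Br",b[0],b[1],plane(t,b[1],110))
h=hsv(t)
for y in range(228,252,2):print(y,h[y,333:360,2].tolist())
```

```text
G 38 [370.87, 251.18] [array([370.44, 251.24]), array([ 3.88, 12.85]), np.float64(14.04)] [ 436.3 -117.5   78. ]
105 36 [354.53, 245.78] [array([354.65, 245.41]), array([6.31, 6.31]), np.float64(14.04)] [446.8 -85.6  80. ]
pred green [ 434.605  -116.2775] tip [444.72 -75.01] [369.8 252.1] [348.7 246.7]
Br 38 [319.79, 238.74] [460.2 -13.9 110. ]
Br 13 [329.85, 241.46] [455.2 -33.2 110. ]
228 [96, 95, 96, 96, 95, 95, 96, 95, 72, 155, 143, 141, 140, 140, 141, 140, 139, 140, 142, 141, 140, 138, 141, 141, 140, 140, 140]
230 [96, 95, 95, 94, 94, 94, 96, 87, 82, 151, 141, 140, 141, 140, 141, 139, 141, 141, 140, 140, 140, 139, 140, 141, 140, 139, 140]
232 [96, 97, 97, 95, 96, 93, 96, 74, 148, 146, 142, 140, 140, 141, 141, 141, 139, 141, 139, 140, 139, 141, 138, 138, 139, 142, 141]
234 [97, 95, 95, 96, 93, 94, 87, 82, 152, 143, 141, 140, 141, 141, 141, 140, 141, 138, 140, 140, 141, 141, 142, 140, 139, 140, 142]
236 [97, 95, 96, 95, 93, 95, 73, 147, 145, 141, 137, 136, 139, 140, 142, 140, 139, 139, 142, 139, 140, 139, 141, 141, 141, 139, 141]
238 [95, 95, 95, 95, 93, 88, 83, 152, 141, 140, 137
[... 171 characters left out ...]
144, 144, 142, 142, 141, 137, 141, 131, 127]
242 [98, 95, 92, 93, 85, 64, 151, 138, 140, 139, 137, 134, 140, 141, 140, 139, 143, 96, 92, 93, 101, 105, 110, 110, 127, 112, 143]
244 [96, 94, 93, 96, 69, 127, 145, 140, 140, 140, 139, 134, 141, 140, 141, 138, 85, 58, 99, 116, 115, 114, 113, 108, 106, 100, 98]
246 [94, 92, 94, 88, 64, 152, 141, 137, 140, 141, 138, 136, 139, 141, 143, 131, 52, 92, 104, 118, 118, 119, 118, 117, 118, 117, 117]
248 [92, 95, 93, 69, 147, 145, 140, 140, 140, 140, 139, 132, 133, 142, 144, 104, 55, 89, 101, 103, 105, 108, 114, 115, 116, 118, 121]
250 [92, 91, 84, 81, 150, 142, 141, 140, 140, 138, 142, 133, 133, 142, 142, 148, 81, 58, 63, 73, 79, 84, 90, 95, 96, 104, 105]
```

Run:
```python
from h import *
t=imaging.capture("top");f=t["color"].astype(np.float32)
u=np.array([.238,.971]);n=np.array([.971,-.238]);p=np.array([423.3,-162.4])
off=np.arange(-20,21,1.)
def prof(y,z=75):
    q=np.array([proj(t,[*(p+u*y+n*o),z]) for o in off],np.float32)
    return cv2.remap(f,q[:,0].reshape(1,-1),q[:,1].reshape(1,-1),cv2.INTER_LINEAR)[0]
print(off.astype(int).tolist())
for y0,y1 in((56,64),(66,74),(76,84)):
    m=np.mean([prof(y) for y in np.arange(y0,y1,1.)],0); print(y0,m.mean(1).astype(int).tolist())
m=np.mean([prof(y) for y in (46.5,47.5,48.5)],0);print("greenness",(m[:,1]-m[:,0]).astype(int).tolist())
off=np.arange(70,110,1.);
# along-axis profile tip
q=np.array([proj(t,[*(p+u*o),75]) for o in off],np.float32)
print(cv2.remap(f,q[:,0].reshape(1,-1),q[:,1].reshape(1,-1),cv2.INTER_LINEAR)[0].mean(1).astype(int).tolist())
# upright: side edges of top face (z 105) profile across x at mid
c=np.array([455.4,-33.3]);off=np.arange(-60,61,1.)
pr=[]
for y in np.arange(-9,10,1.):
    q=np.array([proj(t,[*(c+u*y+n*o),105]) for o in off],np.float32);pr.append(cv2.remap(f,q[:,0].reshape(1,-1),q[:,1].reshape(1,-1),cv2.INTER_LINEAR)[0])
m=np.mean(pr,0);print("blk -60",m[:40].mean(1).astype(int).tolist(),"...+20",m[80:].mean(1).astype(int).tolist())
pr=[]
for y in np.arange(20,26,1.):
    q=np.array([proj(t,[*(c+u*y+n*o),12]) for o in off],np.float32);pr.append(cv2.remap(f,q[:,0].reshape(1,-1),q[:,1].reshape(1,-1),cv2.INTER_LINEAR)[0])
m=np.mean(pr,0);print("foot -60",m[:20].mean(1).astype(int).tolist(),"...+40",m[100:].mean(1).astype(int).tolist())
```

```text
[-20, -19, -18, -17, -16, -15, -14, -13, -12, -11, -10, -9, -8, -7, -6, -5, -4, -3, -2, -1, 0, 1, 2, 3, 4, 5, 6, 7, 8, 9, 10, 11, 12, 13, 14, 15, 16, 17, 18, 19, 20]
56 [66, 66, 66, 65, 65, 64, 63, 68, 81, 95, 110, 109, 92, 74, 71, 78, 87, 94, 101, 106, 111, 115, 119, 120, 119, 116, 113, 109, 105, 99, 93, 95, 104, 117, 129, 132, 131, 129, 129, 130, 131]
66 [66, 66, 66, 66, 66, 66, 64, 63, 73, 91, 110, 122, 111, 81, 68, 73, 83, 91, 98, 104, 108, 112, 115, 117, 117, 115, 113, 110, 106, 101, 97, 97, 103, 115, 127, 131, 129, 128, 128, 129, 130]
76 [68, 68, 68, 68, 67, 65, 63, 67, 81, 101, 120, 127, 111, 83, 66, 69, 79, 88, 95, 101, 106, 110, 113, 115, 114, 113, 112, 111, 108, 103, 98, 98, 103, 114, 126, 132, 132, 131, 130, 131, 132]
greenness [-3, -2, -2, -4, -4, -3, 0, 9, 20, 25, 28, 28, 29, 28, 28, 25, 21, 21, 22, 20, 17, 16, 17, 18, 16, 16, 16, 21, 24, 29, 31, 35, 36, 38, 42, 36, 20, 6, -2, -7, -7]
[107, 107, 107, 107, 107, 107, 106, 107, 106, 106, 105, 105, 105, 105, 104, 103, 98, 91, 75, 53, 68, 96, 122, 131, 135, 134, 133, 131, 129, 128, 126, 128, 129, 130, 131, 132, 132, 132, 132, 134]
blk -60 [130, 118, 92, 70, 66, 69, 71, 71, 71, 71, 72, 71, 69, 63, 55, 48, 48, 51, 52, 53, 52, 51, 51, 51, 50, 50, 53, 59, 66, 71, 71, 71, 70, 70, 70, 70, 70, 70, 70, 71] ...+20 [70, 70, 70, 70, 69, 69, 69, 69, 69, 70, 70, 69, 66, 65, 66, 72, 78, 84, 86, 86, 82, 73, 75, 92, 113, 130, 136, 134, 133, 132, 132, 132, 133, 133, 133, 133, 132, 132, 132, 132, 132]
foot -60 [132, 132, 132, 132, 133, 133, 134, 130, 122, 96, 69, 59, 62, 72, 82, 89, 96, 99, 101, 100] ...+40 [84, 92, 97, 99, 100, 99, 83, 69, 72, 82, 98, 117, 128, 132, 132, 133, 133, 132, 132, 132, 132]
```

Emit:
shift_gripper(increments={"moves": [[0, 5, -1, -0.4, 0], [0, 12, -2, -0.4, 0], [0, 20, -2, -0.4, 0], [0, 20, -2, -0.4, 0], [0, 20, -2, -0.4, 0]]})

```text
time: 6.75
tool_pos: [425.6, -142.5, 233.4]
tcp_rot: [3.141, 0.0, 1.331]
contact_force: [-0.6, 0.5, -1.2]
grip_width: 21.8
finger_force: 29.9
```

Create m.py:
```python
from h import *
u=np.array([.238,.971]);n=np.array([.971,-.238]);c=np.array([455.4,-33.3])
t=imaging.capture("top");f=t["color"].astype(np.float32).mean(2);o=bot.get_obs();p=o["tool_pos"][:2]
print("TCP rel block along %.1f lat %.1f"%((p-c)@u,(p-c)@n),"z",o["tool_pos"][2].round(1),"rot",o["tcp_rot"].round(4),"F",o["contact_force"].round(1),"t",o["time"])
off=np.arange(-16,20,.5)
for y0,y1 in((54,62),(62,70),(70,78),(78,86)):
    m=0
    for y in np.arange(y0,y1,1.):
        q=np.array([proj(t,[*(p+u*y+n*k),75]) for k in off],np.float32)
        m=m+cv2.remap(f,q[:,0].reshape(1,-1),q[:,1].reshape(1,-1),cv2.INTER_LINEAR)[0]/(y1-y0)
    d=np.gradient(m);L=off[np.argmin(np.where((off>-13)&(off<-2),d,9))];Rr=off[np.argmax(np.where((off>8)&(off<19),d,-9))]
    print("y",y0,"edges",L,Rr,"mid rel TCP",(L+Rr)/2,"rel block",round((p-c)@n+(L+Rr)/2,2))
```

```bash
python3 m.py
```

```text
TCP rel block along -113.2 lat -3.0 z 233.4 rot [3.1414 0.     1.3309] F [-1.4  0.2 -1.3] t 6.8
y 54 edges -8.0 13.0 mid rel TCP 2.5 rel block -0.48
y 62 edges -7.5 13.0 mid rel TCP 2.75 rel block -0.23
y 70 edges -7.5 13.0 mid rel TCP 2.75 rel block -0.23
y 78 edges -7.0 13.0 mid rel TCP 3.0 rel block 0.02
```

Create m2.py:
```python
from m import *
def prof(P,z):
    q=np.array([proj2(t,[*x,z]) for x in P],np.float32);return cv2.remap(f,q[:,0].reshape(1,-1),q[:,1].reshape(1,-1),cv2.INTER_CUBIC)[0]
def proj2(c,X):
    q=c["K"]@(c["R"]@np.array(X,float)+c["t"]); return q[:2]/q[2]
def fit(cen,a,b,ar,br,z,sgn):
    br=np.arange(*br,.25);pts=[]
    for s in np.arange(*ar,1.):
        g=np.maximum(sgn*np.gradient(cv2.GaussianBlur(prof([cen+a*s+b*k for k in br],z).reshape(1,-1),(0,0),2)[0]),0)
        k=g.argmax();w=slice(max(k-6,0),k+7);pts.append((s,(g[w]*br[w]).sum()/g[w].sum()))
    x,y=np.array(pts).T
    for _ in range(3):
        P=np.polyfit(x,y,1);r=np.abs(y-np.polyval(P,x));k=r<max(.6,2*np.median(r));x,y=x[k],y[k]
    return P.round(4),len(x),r.std().round(2)
print("foot +y edge (offset along u vs n), true 28:",fit(c,n,u,(-46,46),(22,34),12,1))
print("foot -x edge:",fit(c,u,n,(-5,25),(-56,-45),12,-1))
print("foot +x edge:",fit(c,u,n,(-20,25),(44,56),12,1))
print("upright +y top edge z105, true 15:",fit(c,n,u,(-30,30),(11,19),105,-1))
print("upright -y top edge:",fit(c,n,u,(-20,30),(-19,-11),105,-1))
print("gauge L",fit(p,u,n,(54,86),(-11,-4),75,-1));print("gauge R",fit(p,u,n,(54,86),(9,17),75,1))
```

```bash
python3 m2.py
```

```text
TCP rel block along -113.3 lat -3.0 z 233.4 rot [ 3.1415 -0.      1.3307] F [ 0.   0.  -1.3] t 6.85
y 54 edges -8.0 13.5 mid rel TCP 2.75 rel block -0.25
y 62 edges -7.5 13.0 mid rel TCP 2.75 rel block -0.25
y 70 edges -7.5 13.0 mid rel TCP 2.75 rel block -0.25
y 78 edges -6.5 13.0 mid rel TCP 3.25 rel block 0.25
foot +y edge (offset along u vs n), true 28: (array([-2.70000e-03,  2.89052e+01]), 88, np.float64(0.15))
foot -x edge: (array([-4.67000e-02, -5.00783e+01]), 24, np.float64(0.15))
foot +x edge: (array([3.70000e-03, 5.01784e+01]), 37, np.float64(0.14))
upright +y top edge z105, true 15: (array([-2.80000e-03,  1.52829e+01]), 42, np.float64(0.19))
upright -y top edge: (array([-1.43000e-02, -1.60865e+01]), 47, np.float64(0.14))
gauge L (array([  0.0526, -10.9349]), 29, np.float64(0.16))
gauge R (array([5.40000e-03, 1.25574e+01]), 32, np.float64(0.17))
```

Emit:
shift_gripper(increments={"moves": [[0, 3, 0, -0.3, 0], [0, 6, 0, -0.3, 0], [0, 9, 0, -0.3, 0], [0, 12, 0, -0.3, 0], [0, 15, 0, -0.3, 0]]})

```text
time: 7.48
tool_pos: [429.1, -127.8, 233.7]
tcp_rot: [3.142, -0.0, 1.331]
contact_force: [0.3, 0.1, -1.0]
grip_width: 21.8
finger_force: 29.9
```

```bash
python3 m.py
```

```text
TCP rel block along -97.7 lat -3.1 z 233.7 rot [-3.1415e+00 -3.0000e-04  1.3309e+00] F [ 0.3  0.7 -0.4] t 7.525
y 54 edges -7.5 13.0 mid rel TCP 2.75 rel block -0.35
y 62 edges -7.0 13.0 mid rel TCP 3.0 rel block -0.1
y 70 edges -6.5 13.0 mid rel TCP 3.25 rel block 0.15
y 78 edges -6.5 9.5 mid rel TCP 1.5 rel block -1.6
```

Emit:
shift_gripper(increments={"moves": [[0, 4, 0, 0, 0], [0, 8, 0, 0, 0], [0, 12, 0, 0, 0], [0, 16, 0, 0, 0], [0, 20, 0, 0, 0]]})

```text
time: 8.15
tool_pos: [433.9, -108.3, 233.7]
tcp_rot: [-3.142, -0.0, 1.331]
contact_force: [1.5, 0.1, -1.6]
grip_width: 22.2
finger_force: 29.9
```

```bash
python3 m.py
```

```text
TCP rel block along -77.6 lat -3.1 z 233.7 rot [-3.1415e+00 -3.0000e-04  1.3310e+00] F [-0.4 -0.1 -1.9] t 8.2
y 54 edges -6.5 13.0 mid rel TCP 3.25 rel block 0.13
y 62 edges -9.5 8.5 mid rel TCP -0.5 rel block -3.62
y 70 edges -2.5 16.0 mid rel TCP 6.75 rel block 3.63
y 78 edges -2.5 9.0 mid rel TCP 3.25 rel block 0.13
```

Emit:
shift_gripper(increments={"moves": [[0, 2.5, 0, 0, 0], [0, 5, 0, 0, 0], [0, 6.5, 0, 0, 0], [0, 7.2, 0, 0, 0], [0, 8, 0, 0, 0]]})

```text
time: 8.82
tool_pos: [435.7, -100.8, 233.7]
tcp_rot: [3.141, -0.0, 1.331]
contact_force: [0.3, 0.1, -1.8]
grip_width: 21.9
finger_force: 29.9
```

Emit:
shift_gripper(increments={"moves": [[0, 0.5, 0, 0, 0], [0, 0.5, 0, 0, 0], [0, 1, 0, 0, 0], [0, 1, 0, 0, 0], [0, 1, 0, 0, 0]]})

```text
time: 9.45
tool_pos: [435.9, -99.8, 233.7]
tcp_rot: [3.142, -0.0, 1.331]
contact_force: [-0.2, 1.5, -1.7]
grip_width: 21.7
finger_force: 29.9
```

Emit:
shift_gripper(increments={"moves": [[0, 0.4, 0, 0, 0], [0, 0.4, 0, 0, 0], [0, 0.8, 0, 0, 0], [0, 0.8, 0, 0, 0], [0, 0.8, 0, 0, 0]]})

```text
time: 10.07
tool_pos: [436.1, -99.0, 233.7]
tcp_rot: [3.142, -0.0, 1.331]
contact_force: [0.0, 1.1, -2.1]
grip_width: 21.9
finger_force: 29.9
```

Emit:
shift_gripper(increments={"moves": [[0, 0.4, 0, 0, 0], [0, 0.8, 0, 0, 0], [0, 0.8, 0, 0, 0], [0, 0.8, 0, 0, 0]]})

```text
time: 10.58
tool_pos: [436.3, -98.5, 233.7]
tcp_rot: [3.141, 0.0, 1.331]
contact_force: [-1.3, -5.3, -1.9]
grip_width: 21.9
finger_force: 29.9
```

Emit:
shift_gripper(increments={"moves": [[0, 0.4, 0, 0, 0], [0, 0.8, 0, 0, 0], [0, 0.8, 0, 0, 0], [0, 0.8, 0, 0, 0]]})

```text
time: 11.08
tool_pos: [436.4, -98.3, 233.8]
tcp_rot: [3.141, 0.002, 1.331]
contact_force: [-3.3, -8.6, -2.1]
grip_width: 21.6
finger_force: 29.9
```

```bash
python3 -c "
from h import *
t=imaging.capture('top')
cv2.imwrite('pics/home.png',cv2.resize(t['color'][205:280,295:395],None,fx=6,fy=6,interpolation=cv2.INTER_CUBIC)[:,:,::-1])"
```

```text
(no output)
```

View pics/home.png

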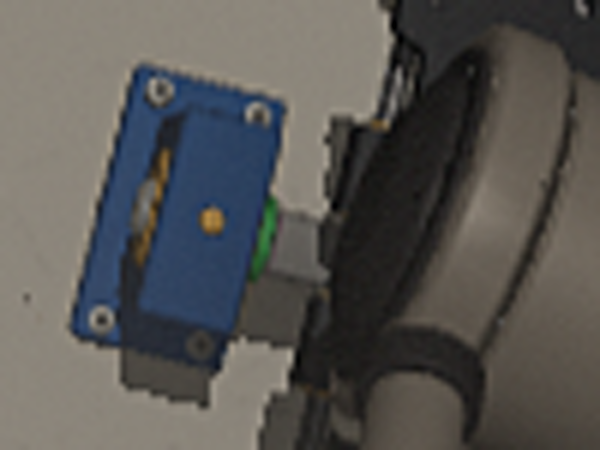

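The go end is home: its tip shows beyond the far flange at about (147,205) in the crop, and the green collar sits against the near flange at (265,237). Now I draw it out.

Emit:
shift_gripper(increments={"moves": [[0, -6, 0, 0, 0], [0, -18, 0, 0, 0], [0, -32, 0, 0, 0], [0, -46, 0, 0, 0], [0, -60, 0, 0, 0]]})

```text
time: 11.75
tool_pos: [421.9, -156.9, 233.7]
tcp_rot: [3.142, -0.0, 1.33]
contact_force: [0.5, -0.3, -0.8]
grip_width: 21.4
finger_force: 29.9
```

Emit:
shift_gripper(increments={"moves": [[0, -10, 0, -20, 0], [0, -10, 0, -50, 0], [0, -10, 0, -85, 0], [0, -10, 0, -85, 0], [0, -10, 0, -85, 0]]})

```text
time: 12.38
tool_pos: [419.4, -165.6, 317.9]
tcp_rot: [-3.14, -0.0, 1.33]
contact_force: [0.1, 0.7, -0.7]
grip_width: 21.4
finger_force: 29.9
```

```bash
python3 - <<'E'
from h import *
need(478.7,74.2,317,1.331)
E
```

```text
t 12.38 pos [ 419.4 -165.6  317.9] rot [-3.1404e+00 -5.0000e-04  1.3305e+00] F [ 0.1  0.7 -0.7] w 21.4
need [247.1   0.5   1. ] turn -0.0005
```

Emit:
shift_gripper(increments={"moves": [[0, 50, 0, 0, 0], [0, 100, 0, 0, 0], [0, 150, 0, 0, 0], [0, 200, 0, 0, 0], [0, 247, 0.5, 0, 0]]})

```text
time: 13.0
tool_pos: [478.9, 75.9, 317.0]
tcp_rot: [-3.139, 0.001, 1.331]
contact_force: [0.4, 0.1, -1.8]
grip_width: 21.8
finger_force: 29.9
```

Emit:
shift_gripper(increments={"moves": [[0, 0, 0, 20, 0], [0, 0, 0, 50, 0], [0, 0, 0, 84, 0], [0, 0, 0, 84, 0], [0, 0, 0, 84, 0]]})

```text
time: 13.62
tool_pos: [479.3, 74.2, 234.9]
tcp_rot: [-3.141, -0.0, 1.331]
contact_force: [0.9, 0.8, -2.1]
grip_width: 22.1
finger_force: 29.9
```

```bash
python3 - <<'E'
from h import *
need(478.7,74.2,233.7,1.331)
t=imaging.capture("top");s=imaging.capture("side")
a=cv2.resize(t["color"][190:290,230:370],None,fx=4,fy=4);b=cv2.resize(s["color"][150:310,170:330],None,fx=2.5,fy=2.5)
im=np.zeros((400,965,3),np.uint8);im[:400,:560]=a;im[:400,565:965]=b
cv2.imwrite("pics/nogo.png",cv2.resize(im,(800,332))[:,:,::-1])
E
```

```text
t 13.62 pos [479.3  74.2 234.9] rot [-3.1413 -0.      1.3307] F [ 0.9  0.8 -2.1] w 22.1
need [-0.1 -0.6  1.2] turn -0.0003
```

View pics/nogo.png

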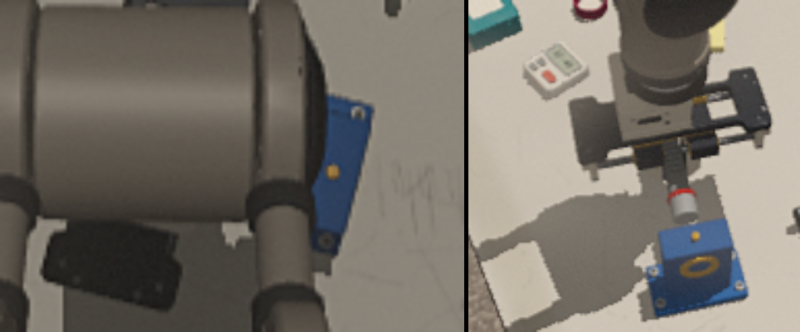

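The side view shows the red no-go end facing the +y mouth, just above the upright in the picture. The top view is blocked by the arm, so the approach uses the line found during the insertion.

Emit:
shift_gripper(increments={"moves": [[0, -4, -0.6, 1.2, 0], [0, -9, -0.6, 1.2, 0], [0, -14, -0.6, 1.2, 0], [0, -17, -0.6, 1.2, 0], [0, -17, -0.6, 1.2, 0]]})

```text
time: 14.35
tool_pos: [474.4, 57.7, 233.5]
tcp_rot: [3.142, -0.0, 1.33]
contact_force: [0.7, -0.2, -1.1]
grip_width: 21.8
finger_force: 29.9
```

```bash
python3 - <<'E'
from h import *
need(455.4+90*.238-3.05*.971,-33.3+90*.971+3.05*.238,233.7,1.331)
E
```

```text
t 14.35 pos [474.4  57.7 233.5] rot [ 3.1416e+00 -1.0000e-04  1.3303e+00] F [ 0.7 -0.2 -1.1] w 21.8
need [-2.9  0.1 -0.2] turn -0.0007
```

Emit:
shift_gripper(increments={"moves": [[0, -0.8, 0, -0.2, 0], [0, -1.6, 0, -0.2, 0], [0, -2.2, 0, -0.2, 0], [0, -2.2, 0, -0.2, 0], [0, -2.2, 0, -0.2, 0]]})

```text
time: 14.98
tool_pos: [473.9, 55.8, 233.7]
tcp_rot: [3.142, -0.0, 1.331]
contact_force: [-0.1, -0.3, -1.6]
grip_width: 21.6
finger_force: 29.9
```

Emit:
shift_gripper(increments={"moves": [[0, -0.4, 0, 0, 0], [0, -0.8, 0, 0, 0], [0, -0.8, 0, 0, 0]]})

```text
time: 15.35
tool_pos: [473.7, 55.0, 233.7]
tcp_rot: [3.142, -0.0, 1.331]
contact_force: [0.1, -0.2, -0.6]
grip_width: 22.2
finger_force: 29.9
```

Emit:
shift_gripper(increments={"moves": [[0, -0.4, 0, 0, 0], [0, -0.8, 0, 0, 0], [0, -0.8, 0, 0, 0], [0, -0.8, 0, 0, 0]]})

```text
time: 15.85
tool_pos: [473.7, 54.6, 233.8]
tcp_rot: [3.141, -0.001, 1.331]
contact_force: [0.5, 5.5, -2.5]
grip_width: 21.9
finger_force: 29.9
```

Emit:
shift_gripper(increments={"moves": [[0, -0.4, 0, 0, 0], [0, -0.6, 0, 0, 0], [0, -0.6, 0, 0, 0], [0, -0.6, 0, 0, 0]]})

```text
time: 16.35
tool_pos: [473.6, 54.5, 233.8]
tcp_rot: [3.141, -0.002, 1.33]
contact_force: [1.7, 8.0, -1.9]
grip_width: 21.6
finger_force: 29.9
```

Emit:
shift_gripper(increments={"moves": [[0, 0, 0, 0, 0], [0, 0, 0, 0, 0], [0, 0, 0, 0, 0], [0, 0, 0, 0, 0], [0, 0, 0, 0, 0]]})

```text
time: 16.98
tool_pos: [473.6, 54.4, 233.8]
tcp_rot: [3.141, -0.002, 1.33]
contact_force: [2.5, 8.8, -1.2]
grip_width: 21.6
finger_force: 29.9
```

Emit:
shift_gripper(increments={"moves": [[0, 0, 0, 0, 0], [0, 0, 0, 0, 0], [0, 0, 0, 0, 0], [0, 0, 0, 0, 0], [0, 0, 0, 0, 0]]})

```text
time: 17.6
tool_pos: [473.6, 54.4, 233.8]
tcp_rot: [3.141, -0.002, 1.33]
contact_force: [2.2, 7.4, -0.9]
grip_width: 22.1
finger_force: 29.9
```

Run:
```python
from h import *
s=imaging.capture("side");o=bot.get_obs();p=o["tool_pos"];u=np.array([.238,.971])
for b in blobs(s,(0,150,80),(6,255,255),(200,180,340,300)):print("R",b[0],b[1],b[2],plane(s,b[2][0],78),"pred",p[:2]-47.5*u)
for b in blobs(s,(12,120,60),(28,255,255),(200,180,340,310)):print("Br",b[0],b[1],plane(s,b[1],110),plane(s,b[1],75))
cv2.imwrite("pics/press.png",cv2.resize(s["color"][200:310,225:345],None,fx=5,fy=5,interpolation=cv2.INTER_CUBIC)[:,:,::-1])
```

```text
R 24 [274.0, 250.75] ((273.3461608886719, 250.7307891845703), (2.7456259727478027, 11.374736785888672), 78.69007110595703) [464.9  14.5  78. ] pred [462.30845054   8.32577003]
Br 17 [283.12, 205.82] [525.7  88.6 110. ] [537.2 111.6  75. ]
Br 10 [279.2, 263.5] [455.  -33.5 110. ] [463.  -16.7  75. ]
Br 76 [280.91, 278.05] [443.9 -63.2 110. ] [451.3 -47.8  75. ]
```

View pics/press.png

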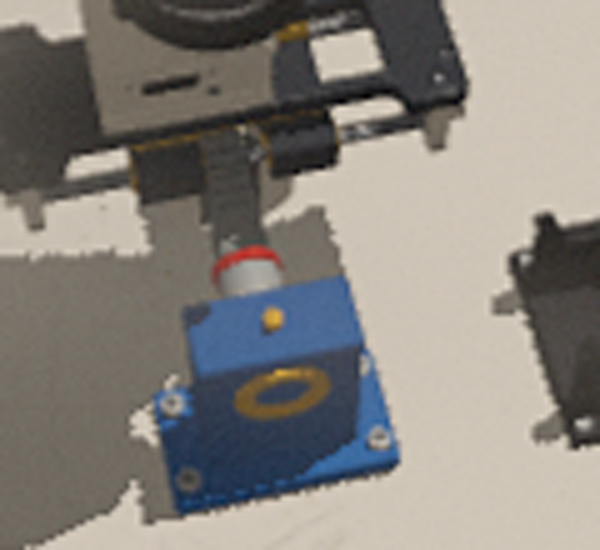

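The no-go end is against the +y mouth and stays out, with the red collar about 20 mm from the flange. I'll check its centring numerically in the side view.

Run:
```python
from h import *
s=imaging.capture("side");f=s["color"].astype(np.float32);u=np.array([.2409,.9706]);n=np.array([.9706,-.2409])
def pj(X):
    q=s["K"]@(s["R"]@np.array(X,float)+s["t"]);return q[:2]/q[2]
m=cv2.inRange(hsv(s),(12,110,50),(30,255,255))[270:288,268:296]
pts=cv2.findContours(m,cv2.RETR_EXTERNAL,cv2.CHAIN_APPROX_NONE)[0];pt=max(pts,key=len)[:,0].astype(np.float32)
e=cv2.fitEllipse(pt);rc=np.array(e[0])+[268,270];P=plane(s,rc,75)[:2];print("ring",e,P)
off=np.arange(-24,25,1.)
for al in (46,44,42,40,38,36,34,32,30):
    ax=P+u*(18+al)
    q=np.array([pj([*(ax+n*k),75]) for k in off],np.float32)
    v=cv2.remap(f,q[:,0].reshape(1,-1),q[:,1].reshape(1,-1),cv2.INTER_LINEAR)[0]
    print(al,"grey",v.mean(1).astype(int).tolist(),"red",np.where(v[:,0]-v[:,1]>35)[0][[0,-1]]-24 if (v[:,0]-v[:,1]>35).any() else "")
```

```text
ring ((12.98712158203125, 8.054598808288574), (7.736286640167236, 17.897132873535156), 77.61734008789062) [451.4 -47.9]
46 grey [113, 111, 110, 110, 111, 112, 113, 107, 102, 96, 90, 87, 86, 85, 83, 83, 96, 105, 105, 104, 108, 110, 108, 105, 101, 99, 98, 98, 98, 96, 95, 93, 93, 93, 94, 100, 107, 109, 108, 109, 110, 110, 111, 111, 110, 109, 109, 110, 111] red [-15  12]
44 grey [111, 109, 108, 111, 112, 112, 110, 102, 94, 88, 83, 86, 88, 89, 91, 100, 114, 122, 124, 128, 136, 144, 151, 159, 157, 151, 145, 139, 133, 127, 118, 109, 99, 90, 85, 92, 101, 104, 106, 109, 111, 112, 112, 111, 111, 110, 109, 109, 110] red [-15  13]
42 grey [112, 112, 112, 112, 112, 112, 106, 96, 88, 83, 83, 94, 103, 109, 114, 121, 130, 136, 142, 147, 151, 155, 159, 162, 164, 165, 164, 163, 162, 160, 158, 155, 146, 133, 117, 102, 99, 103, 107, 110, 112, 112, 112, 111, 110, 110, 110, 110, 110] red [-16  12]
40 grey [112, 112, 112, 112, 112, 112, 102, 91, 86, 83, 90, 101, 110, 118, 125, 132, 137, 142, 147, 150, 153, 156, 158, 161, 165, 166, 167, 167, 165, 164, 163, 161, 154, 145, 126, 106, 102, 102, 105, 109, 111, 1
[... 632 characters left out ...]
, 122, 128, 134, 139, 143, 147, 151, 154, 158, 161, 164, 166, 167, 168, 168, 166, 164, 161, 159, 156, 152, 146, 134, 121, 115, 109, 110, 111, 111, 109, 109, 110, 111, 112, 112, 111] red 
32 grey [109, 112, 113, 112, 112, 112, 110, 106, 102, 99, 100, 108, 117, 125, 132, 136, 140, 145, 149, 151, 153, 158, 163, 167, 169, 170, 171, 170, 165, 161, 158, 156, 155, 153, 142, 128, 119, 112, 109, 109, 110, 110, 111, 112, 113, 113, 113, 112, 111] red 
30 grey [96, 97, 102, 107, 108, 109, 110, 110, 107, 102, 102, 106, 110, 115, 120, 125, 130, 137, 143, 142, 141, 141, 142, 144, 147, 149, 151, 151, 149, 146, 141, 137, 136, 133, 124, 115, 112, 108, 108, 107, 107, 106, 105, 105, 106, 108, 109, 110, 109] red
```

Emit:
shift_gripper(increments={"moves": [[0, 3, 0, 0, 0], [0, 6, 0, 0, 0], [0, 6, 1.3, 0, -0.02], [0, 6, 1.3, 0, -0.02], [0, 6, 1.3, 0, -0.02]]})

```text
time: 18.32
tool_pos: [476.1, 59.1, 233.7]
tcp_rot: [-3.141, 0.0, 1.351]
contact_force: [-1.0, 0.4, -1.2]
grip_width: 22.0
finger_force: 29.9
```

Create sc.py:
```python
from h import *
s=imaging.capture("side");f=s["color"].astype(np.float32).mean(2);u=np.array([.2409,.9706]);n=np.array([.9706,-.2409]);P=np.array([451.4,-47.9])
o=bot.get_obs();print("TCP lat",((o["tool_pos"][:2]-[455.4,-33.3])@n).round(2),"z",o["tool_pos"][2].round(1),"rot",o["tcp_rot"].round(4),"F",o["contact_force"].round(1),"t",o["time"])
def pj(X):
    q=s["K"]@(s["R"]@np.array(X,float)+s["t"]);return q[:2]/q[2]
off=np.arange(-26,27,.5);al0=(o["tool_pos"][:2]-[455.4,-33.3])@u
for gy in(-52,-55,-58,-61,-64):
    q=np.array([pj([*(P+u*(18+al0+gy)+n*k),75]) for k in off],np.float32)
    g=np.gradient(cv2.GaussianBlur(cv2.remap(f,q[:,0].reshape(1,-1),q[:,1].reshape(1,-1),cv2.INTER_LINEAR),(0,0),1.5)[0])
    L=off[np.argmin(np.where((off<-8)&(off>-23),g,9))];R=off[np.argmin(np.where((off>5)&(off<20),g,9))];print(gy,L,R,"mid",(L+R)/2)
```

```bash
python3 sc.py
```

```text
TCP lat -2.2 z 233.7 rot [-3.1415  0.      1.3506] F [ 0.  -0.5 -1. ] t 18.375
-52 -15.5 12.5 mid -1.5
-55 -15.5 12.5 mid -1.5
-58 -14.5 13.5 mid -0.5
-61 -15.0 13.0 mid -1.0
-64 -15.0 12.5 mid -1.25
```

Emit:
shift_gripper(increments={"moves": [[0, 0, 0.7, 0, 0], [0, -2, 0.7, 0, 0], [0, -4, 0.7, 0, 0], [0, -4, 0.7, 0, 0], [0, -4, 0.7, 0, 0]]})

```text
time: 19.0
tool_pos: [475.9, 55.1, 233.7]
tcp_rot: [3.142, -0.0, 1.351]
contact_force: [-0.5, -1.0, -2.5]
grip_width: 22.0
finger_force: 29.9
```

Emit:
shift_gripper(increments={"moves": [[0, -0.7, 0, 0, 0], [0, -1.4, 0, 0, 0], [0, -1.4, 0, 0, 0], [0, -1.4, 0, 0, 0]]})

```text
time: 19.5
tool_pos: [475.7, 54.1, 233.8]
tcp_rot: [3.141, -0.001, 1.351]
contact_force: [1.2, 4.8, -1.2]
grip_width: 21.7
finger_force: 29.9
```

Emit:
shift_gripper(increments={"moves": [[0, -0.4, 0, 0, 0], [0, -0.8, 0, 0, 0], [0, -0.8, 0, 0, 0], [0, -0.8, 0, 0, 0]]})

```text
time: 20.0
tool_pos: [475.6, 53.9, 233.8]
tcp_rot: [3.141, -0.002, 1.351]
contact_force: [2.1, 9.7, -1.6]
grip_width: 21.6
finger_force: 29.9
```

```bash
python3 sc.py
```

```text
TCP lat -1.39 z 233.8 rot [ 3.1410e+00 -1.9000e-03  1.3505e+00] F [ 1.6  9.  -1.9] t 20.05
-52 -14.5 13.5 mid -0.5
-55 -13.5 13.0 mid -0.25
-58 -13.5 14.0 mid 0.25
-61 -14.0 14.0 mid 0.0
-64 -13.0 11.0 mid -1.0
```

Now centred to about 0.3 mm. I hold for 1.25 s, then back off and lift.

Emit:
shift_gripper(increments={"moves": [[0, 0, 0, 0, 0], [0, 0, 0, 0, 0], [0, 0, 0, 0, 0], [0, 0, 0, 0, 0], [0, 0, 0, 0, 0]]})

```text
time: 20.68
tool_pos: [475.6, 53.9, 233.8]
tcp_rot: [3.141, -0.002, 1.35]
contact_force: [1.1, 9.3, -1.7]
grip_width: 21.7
finger_force: 29.9
```

Emit:
shift_gripper(increments={"moves": [[0, 0, 0, 0, 0], [0, 0, 0, 0, 0], [0, 0, 0, 0, 0], [0, 0, 0, 0, 0], [0, 0, 0, 0, 0]]})

```text
time: 21.3
tool_pos: [475.6, 53.9, 233.8]
tcp_rot: [3.141, -0.002, 1.35]
contact_force: [1.1, 9.4, -1.5]
grip_width: 21.5
finger_force: 29.9
```

Emit:
shift_gripper(increments={"moves": [[0, 6, 0, 0, 0], [0, 14, 0, 0, 0], [0, 22, 0, -20, 0], [0, 22, 0, -50, 0], [0, 22, 0, -88, 0]]})

```text
time: 21.92
tool_pos: [480.0, 74.7, 322.0]
tcp_rot: [-3.14, 0.001, 1.351]
contact_force: [1.2, -0.1, -0.6]
grip_width: 22.0
finger_force: 29.9
```

```bash
python3 - <<'E'
from h import *
need(610.3,-55,318,1.350)
E
```

```text
t 21.93 pos [480.   74.7 322. ] rot [-3.1396e+00  9.0000e-04  1.3512e+00] F [ 1.2 -0.1 -0.6] w 22.0
need [-98.2 155.5   3.8] turn 0.0012
```

Emit:
shift_gripper(increments={"moves": [[0, -25, 39, 0, 0], [0, -50, 78, 0, 0], [0, -75, 117, 0, 0], [0, -98, 154, 0, 0], [0, -98, 154, 0, 0]]})

```text
time: 22.55
tool_pos: [610.5, -56.9, 320.9]
tcp_rot: [3.141, 0.001, 1.348]
contact_force: [-0.5, 0.6, -1.8]
grip_width: 21.5
finger_force: 29.9
```

Emit:
shift_gripper(increments={"moves": [[0, 0, 0, 20, 0], [0, 0, 0, 45, 0], [0, 0, 0, 60, 0], [0, 0, 0, 60, 0]]})

```text
time: 23.05
tool_pos: [608.6, -54.2, 260.6]
tcp_rot: [-3.139, 0.0, 1.351]
contact_force: [0.6, 0.0, -1.5]
grip_width: 21.8
finger_force: 29.9
```

```bash
python3 - <<'E'
from h import *
need(608.3,-54.5,214,1.350)
s=imaging.capture("side")
cv2.imwrite("pics/rack.png",cv2.resize(s["color"][190:310,290:410],None,fx=4,fy=4,interpolation=cv2.INTER_CUBIC)[:,:,::-1])
E
```

```text
t 23.05 pos [608.6 -54.2 260.6] rot [-3.1387  0.      1.3513] F [ 0.6  0.  -1.5] w 21.8
need [-0.3 -0.1 46.6] turn 0.0013
```

View pics/rack.png

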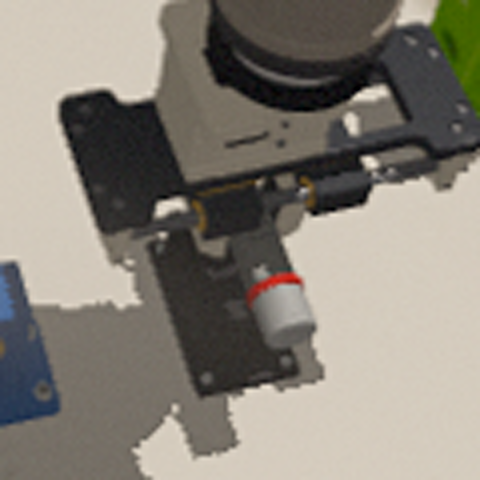

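The gauge is above the rack and parallel to it, with the red collar outside the near support. I lower it in stages while watching the force.

Emit:
shift_gripper(increments={"moves": [[0, 0, 0, 10, 0], [0, 0, 0, 20, 0], [0, 0, 0, 30, 0], [0, 0, 0, 36, 0], [0, 0, 0, 36, 0]]})

```text
time: 23.72
tool_pos: [609.0, -54.8, 225.0]
tcp_rot: [-3.14, -0.0, 1.351]
contact_force: [0.0, -0.6, -1.6]
grip_width: 22.2
finger_force: 29.9
```

Emit:
shift_gripper(increments={"moves": [[0, 0, 0, 3, 0], [0, 0, 0, 6, 0], [0, 0, 0, 8, 0], [0, 0, 0, 8, 0]]})

```text
time: 24.22
tool_pos: [609.1, -54.8, 217.5]
tcp_rot: [-3.141, -0.0, 1.351]
contact_force: [-0.2, -0.4, -1.8]
grip_width: 21.6
finger_force: 29.9
```

```bash
python3 -c "
from h import *
need(608.3,-54.5,214,1.350)"
```

```text
t 24.23 pos [609.1 -54.8 217.5] rot [-3.1413e+00 -1.0000e-04  1.3508e+00] F [-0.2 -0.4 -1.8] w 21.6
need [ 0.1 -0.8  3.5] turn 0.0008
```

Emit:
shift_gripper(increments={"moves": [[0, 0, -0.6, 1, 0], [0, 0, -0.6, 2, 0], [0, 0, -0.6, 3, 0], [0, 0, -0.6, 3, 0]]})

```text
time: 24.72
tool_pos: [608.5, -54.6, 214.6]
tcp_rot: [-3.141, -0.0, 1.351]
contact_force: [0.2, -0.5, -0.7]
grip_width: 21.8
finger_force: 29.9
```

Emit:
shift_gripper(increments={"moves": [[0, 0, 0, 0.6, 0], [0, 0, 0, 0.6, 0], [0, 0, 0, 0.6, 0]]})

```text
time: 25.1
tool_pos: [608.5, -54.6, 214.1]
tcp_rot: [-3.141, -0.0, 1.351]
contact_force: [-0.8, 0.2, -1.3]
grip_width: 21.7
finger_force: 29.9
```

```bash
python3 -c "
from h import *
need(608.3,-54.5,214,1.350)"
```

```text
t 25.1 pos [608.5 -54.6 214.1] rot [-3.1415e+00 -1.0000e-04  1.3508e+00] F [-0.8  0.2 -1.3] w 21.7
need [ 0.1 -0.2  0.1] turn 0.0008
```

Emit:
shift_gripper(increments={"moves": [[0, 0, 0, 0.5, 0], [0, 0, 0, 0.5, 0], [0, 0, 0, 0.5, 0]]})

```text
time: 25.48
tool_pos: [608.5, -54.6, 213.7]
tcp_rot: [-3.141, -0.0, 1.351]
contact_force: [-0.9, -0.1, 0.5]
grip_width: 21.8
finger_force: 29.9
```

Emit:
shift_gripper(increments={"moves": [[0, 0, 0, 0.4, 0], [0, 0, 0, 0.4, 0], [0, 0, 0, 0.4, 0]]})

```text
time: 25.85
tool_pos: [608.5, -54.7, 213.6]
tcp_rot: [3.142, -0.0, 1.351]
contact_force: [-3.8, 0.8, 5.5]
grip_width: 22.0
finger_force: 29.9
```

Emit:
shift_gripper(increments={"moves": [[30, 0, 0, -0.3, 0], [92, 0, 0, -0.3, 0], [92, 0, 0, -0.3, 0], [92, 0, 0, -0.3, 0], [92, 0, 0, -0.3, 0]]})

```text
time: 26.48
tool_pos: [608.6, -54.7, 213.4]
tcp_rot: [3.142, -0.0, 1.351]
contact_force: [-0.1, -1.4, -0.7]
grip_width: 65.4
finger_force: 0.0
```

Emit:
shift_gripper(increments={"moves": [[92, 0, 0, 0, 0], [92, 0, 0, 0, 0], [92, 0, 0, 0, 0], [92, 0, 0, 0, 0], [92, 0, 0, 0, 0]]})

```text
time: 27.1
tool_pos: [608.5, -54.6, 213.5]
tcp_rot: [3.142, -0.0, 1.351]
contact_force: [0.5, 0.2, -0.2]
grip_width: 92.0
finger_force: 0.0
```

Emit:
shift_gripper(increments={"moves": [[92, 0, 0, -10, 0], [92, 0, 0, -40, 0], [92, 0, 0, -90, 0], [92, 0, 0, -150, 0], [92, 0, 0, -190, 0]]})

```text
time: 27.72
tool_pos: [608.3, -54.6, 407.6]
tcp_rot: [3.137, -0.0, 1.351]
contact_force: [0.5, -0.2, 0.1]
grip_width: 91.8
finger_force: 0.0
```

```bash
python3 -c "
from h import *
need(300,380,404,1.350)"
```

```text
t 27.73 pos [608.3 -54.6 407.6] rot [ 3.1372e+00 -1.0000e-04  1.3508e+00] F [ 0.5 -0.2  0.1] w 91.8
need [ 356.8 -395.7    1.9] turn 0.0008
```

Emit:
shift_gripper(increments={"moves": [[92, 39, -43, 0, 0], [92, 78, -86, 0, 0], [92, 117, -129, 0, 0], [92, 156, -172, 0, 0], [92, 195, -215, 0, 0]]})

```text
time: 28.35
tool_pos: [439.8, 183.8, 404.5]
tcp_rot: [3.14, -0.001, 1.35]
contact_force: [0.9, 0.8, -0.0]
grip_width: 91.9
finger_force: 0.0
```

Run:
```python
from h import *
t=imaging.capture("top");s=imaging.capture("side")
for n,c in(("t",t),("s",s)):
  for k,lo,hi in(("G",(50,120,40),(75,255,255)),("R",(0,150,80),(6,255,255))):
    for b in blobs(c,lo,hi,(280,140,390,280) if n=="t" else(320,205,375,315),8):print(n,k,b[0],plane(c,b[2][0],58))
a=cv2.resize(t["color"][130:210,270:390],None,fx=3.3,fy=3.3);b=cv2.resize(s["color"][200:310,300:400],None,fx=4,fy=4)
im=np.zeros((440,800,3),np.uint8);im[:264,:396]=a;im[:440,400:800]=b
cv2.imwrite("pics/end.png",im[:,:,::-1])
```

```text
t G 31 [620.4  -9.3  58. ]
t R 26 [ 600. -103.   58.]
s G 29 [620.8  -5.2  58. ]
s R 25 [599.5 -97.4  58. ]
```

View pics/end.png

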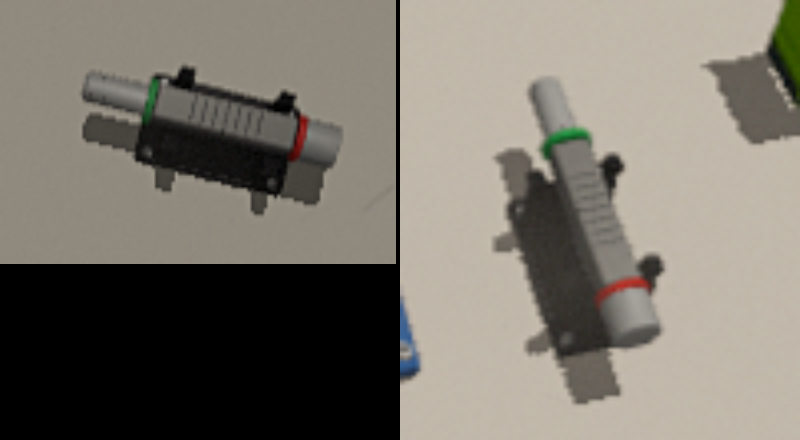

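The gauge is back in both notches, and its collars are within 1 mm of where they started. I let the arm settle and hand in.

Emit:
shift_gripper(increments={"moves": [[92, 0, 0, 0, 0], [92, 0, 0, 0, 0], [92, 0, 0, 0, 0]]})

```text
time: 28.82
tool_pos: [442.0, 181.6, 403.4]
tcp_rot: [-3.142, 0.0, 1.349]
contact_force: [-0.2, -0.8, -0.2]
grip_width: 91.6
finger_force: 0.0
```

```bash
python3 -c "
from plant import bot, imaging
print(bot.close_job())"
```

```text
the job is handed in; nothing more can be done
None
```

The job is handed in at 28.8 s: the go end went fully home and came out freely, the no-go end was refused at about 9 N (pressed twice, re-centred for the second), and the gauge is back in both rack notches and released; the hand-in printed no verdict.

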